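Set the thread palette overhanging the riser

ROBOT

A 6-joint arm with a two-finger parallel gripper is mounted at the origin on the work surface. World frame = base frame: x ahead of the robot, y to its left, z up, the work surface at z = 0. Lengths are in m, angles in rad, forces in N, time in s.
With the tool pointing down it reaches from about 0.35 to 0.975 m from the base axis. Payload 7.1 kg.
Tool frame: the origin (TCP) lies midway between the tips of the shut fingers; the grasp point (between the pads) lies 19 mm behind it; z points along the fingers, y is the line along which they close (so a half turn about z gives the same grasp; the last joint's range is limited). The gripper opens to 88 mm and grips with 3 to 60 N. Pads are 20 mm wide; open, the fingers measure 115 mm over their backs; the gripper's body (75 mm by 178 mm) begins 61 mm behind the grasp point.
Start: joints at [-1.218, 0.423, 1.63, -0, 1.089, -0.019], TCP at [0.227, -0.582, 0.223] pointing down, gripper open.
Joint ranges: [-3, 3], [-0.9, 2.11], [0.09, 2.58], [-1.31, 4.45], [0.11, 2.69], [-2.54, 2.54]. Speed limits (rad/s): [2.39, 2.39, 3.01, 3.14, 3.14, 3.14].

INTERFACE

Orientations are given as a unit quaternion [w, x, y, z].
In Python, from station import move_pose, movel, movej, command_gripper, wait, inverse_kinematics, read_camera, camera_info, MotionError, job_done, get_time, get_joint_pos, get_qvel, get_effort, get_tcp_pos, get_ee_rot, get_ft_force, get_ft_torque, get_grip_width, get_finger_force gives the robot as it stands. Calls block until the motion is done:
- move_pose(position, orientation): joint-space move of the TCP to a pose.
- movel(position, frame=None, v=0.15, until_force=None): straight line of the TCP; frame=None keeps the orientation; v is the mean speed in m/s. With until_force (N) it stops when the force on the tool has changed by that much, and returns True; else False.
- movej(angles): joint-space move.
- command_gripper(opening): opening from 0.0 (shut) to 1.0 (fully open); the grip force is fixed at half the most; returns when the fingers have stopped.
- wait(seconds).
- inverse_kinematics(position, orientation): joint angles nearest the present ones, or None.
- read_camera(name): name is "scene" or "top" or "wrist"; returns the picture (400x640x3 uint8, red, green, blue); there is no depth.
- camera_info(name): a dict with "intrinsics" (3x3 intrinsics, pixels), "T" (4x4, takes a point from camera to world coordinates); the wrist camera has in their place "tool_from_camera" (4x4, takes a point from camera to tool coordinates, whose origin is the TCP and whose axes are the flange's). Camera axes: x right, y up, looking along -z (the intrinsics and any distortion apply to the point x, -y, -z); pixel columns grow to the right and rows downward; lengths in m; the calibration is good to about 2 mm. A picture is of the moment at which its call begins: read the wrist's pose just before it. camera_info takes no time and is no camera call.
A pose or a line that the arm cannot do raises MotionError and nothing moves.
- job_done(): hands the job in; it is judged then, once.
Readings, each from a call of its own:
- get_time(): time.
- get_joint_pos(): joint angles.
- get_qvel(): joint speeds.
- get_effort(): joint torques, N m.
- get_tcp_pos(): TCP position.
- get_ee_rot(): TCP orientation.
- get_ft_force(): force on the tool from outside, world axes, zero at the start.
- get_ft_torque(): the same for the moment, N m.
- get_grip_width(): opening from 0.0 (shut) to 1.0 (fully open).
- get_finger_force(): force on a finger pad.
Only numpy, scipy, OpenCV 4.12 (cv2) and the standard library are available. Lean on these libraries where they do the work, as an engineer would, in place of code of your own. Each camera call takes 0.05 s, during which the arm holds its last target. There are 200 camera calls.

TASK

With the fingertips, push the notched plywood thread palette along the desk riser, notched end first, until that end overhangs the edge above the steel tray by 30 mm (the dark line across the palette then lies over the edge), so that threads can hang from the notches. Leave it lying flat, square to that edge and centred across the width of the riser. Only push or slide it, never pick it up, and leave the magnifier, bobbin, bead box and tray where they are.

Things in the scene. Friction and masses are not known exactly. Their poses are not given: they have to be found in the camera images.
- riser: Fixed grey melamine desk riser, a low bench 420 mm long (its x), 240 mm wide (its y), flat top 70 mm above the desk, no rim. Origin on the desk under its centre. Its +x axis points to the edge beside the steel tray, which the palette must overhang; that axis points roughly to the robot's left.
- riser_edge (a point): Middle of the riser's +x edge (the one to overhang), at the height of its top: 210 mm from the riser's origin along its x, 70 mm up.
- palette: Loose thin flat plywood thread palette lying on the riser, 160 mm long (its x), 100 mm wide (its y), 6 mm thick, 120 g or so. Origin at the centre of its underside. Its +x end has six open notches 7 mm wide and 22 mm deep; the -x end is a plain straight edge, as are the sides. A dark line 2.5 mm wide crosses its top 30 mm from the notched end. It starts wholly on the riser, turned up to about 17 degrees from the riser's x axis and up to 40 mm off the riser's centre line.
- palette_end (a point): Middle of the palette's notched end, at its underside: 80 mm from the palette's origin along its x.
- magnifier: Glass dome paperweight magnifier, 60 mm across, 33 mm high, loose on the riser near one corner of its -x end. Origin at the centre of its underside. Not to be moved.
- bobbin: Wooden bobbin standing upright, 38 mm across, 50 mm high, loose on the riser near the other corner of its -x end. Origin at the centre of its underside. Not to be moved.
- tray: Empty steel tray 150 x 240 mm, 25 mm high, on the desk just beyond the riser's +x edge. Origin at the centre of its underside. Not to be moved.
- beadbox: Orange plastic bead box with closed press-button lid, 94 x 134 mm, 44 mm high, on the desk beyond the riser's -x end. Origin at the centre of its underside. Not to be moved.
Things that resemble listed ones, but are neither listed nor needed, are in the scene too. There is more than one size of the palette; the job needs the smallest.

How it is judged:
At the end, for the whole second after the job is handed in: The palette's notched end overhangs the riser's edge by 30 mm +-8 mm, the palette is square to the edge within 0.1 rad, centred across the riser within 15 mm, flat on the riser and at rest (x of palette_end in the frame of riser_edge between 0.022 and 0.038 m and angle between the x axis of palette and the x axis of riser, either way round below 0.1 rad and y of palette in the frame of riser between -0.015 and 0.015 m and height (world z) of palette between 0.065 and 0.075 m and angle between palette's own z axis and vertical below 0.05 rad and linear speed of palette below 0.01 m/s); the robot touches nothing.
It fails at once if the palette is lifted or tipped (height (world z) of palette above 0.08 m or angle between palette's own z axis and vertical above 0.25 rad).
It fails at once if the glass magnifier is moved by more than 15 mm or tipped (distance of magnifier from where it was at the start of the episode above 0.015 m or angle between magnifier's own z axis and vertical above 0.3 rad).
It fails at once if the wooden bobbin is moved by more than 15 mm or tipped (distance of bobbin from where it was at the start of the episode above 0.015 m or angle between bobbin's own z axis and vertical above 0.3 rad).
It fails at once if the bead box is moved by more than 15 mm or tipped (distance of beadbox from where it was at the start of the episode above 0.015 m or angle between beadbox's own z axis and vertical above 0.3 rad).
It fails at once if the steel tray is moved by more than 15 mm or tipped (distance of tray from where it was at the start of the episode above 0.015 m or angle between tray's own z axis and vertical above 0.3 rad).
It also fails if it takes over 58 s, if anything falls off the work surface, if the arm or the gripper's body presses on something with over 40 N, if the wrist force passes 120 N, or if a joint passes its speed limit or range.

## Working session

There is one attempt and no reset: what is moved stays moved. The work goes in short steps, each a Python script; the robot and the scene stay as the last script left them, time stands still between calls to the robot, and variables do not carry over. Pictures are saved under pics/ and viewed, at most 10 in all, crops included, and the job is handed in when it is done.

```bash
mkdir -p pics
python3 - <<'E'
from station import *
import cv2,numpy as np
for n in("top","scene"):
    cv2.imwrite(f"pics/{n}0.png",read_camera(n)[:,:,::-1]); i=camera_info(n);print(n,i)
print(get_time())
E
```

```text
top {'intrinsics': array([[372.1420738 ,   0.        , 316.2356925 ],
       [  0.        , 372.1420738 , 195.90755649],
       [  0.        ,   0.        ,   1.        ]]), 'T': array([[ 0.00362721,  0.99006623, -0.14055496,  0.33774327],
       [-0.99995326,  0.00233135, -0.00938314, -0.03003847],
       [-0.00896225,  0.14058243,  0.99002841,  1.05031511],
       [ 0.        ,  0.        ,  0.        ,  1.        ]])}
scene {'intrinsics': array([[419.42968527,   0.        , 317.89704813],
       [  0.        , 419.42968527, 207.22626358],
       [  0.        ,   0.        ,   1.        ]]), 'T': array([[ 0.24493627, -0.64971552,  0.719636  ,  1.3147284 ],
       [ 0.96937026,  0.15025529, -0.19427981, -0.21766612],
       [ 0.0180975 ,  0.74517991,  0.66661787,  0.84737756],
       [ 0.        ,  0.        ,  0.        ,  1.        ]])}
0.1
```

View pics/top0.png

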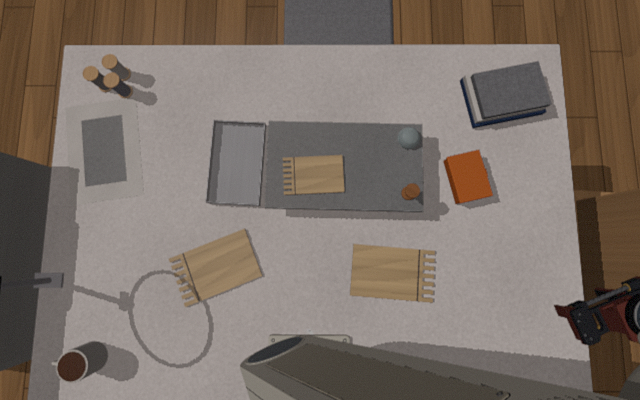

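View pics/scene0.png

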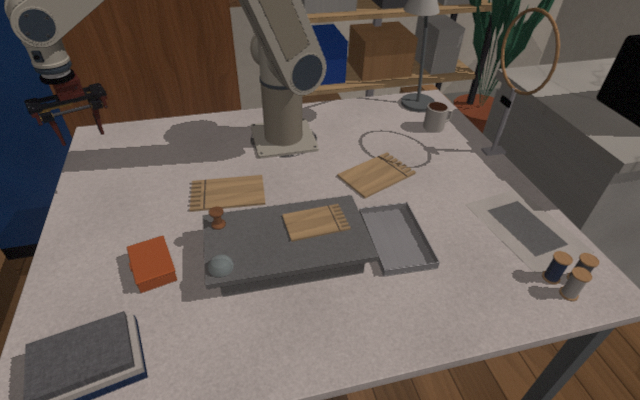

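Top view: the small palette is on the riser at about (314,175), with its notches towards the tray. The riser's +x edge is near column 265, the magnifier at (410,137) and the bobbin at (411,191). Next I'll zoom in and segment.

```bash
cat > h.py <<'E'
from station import *
import cv2,numpy as np
def ray(n,px):
    i=camera_info(n);K=i["intrinsics"];T=i["T"]
    p=np.c_[np.atleast_2d(px).astype(float),np.ones(len(np.atleast_2d(px)))]@np.linalg.inv(K).T
    return T[:3,3],(p*[1,-1,-1])@T[:3,:3].T
def at(n,px,z):
    o,d=ray(n,px); return (o+d*((z-o[2])/d[:,2])[:,None])
def proj(n,P):
    i=camera_info(n);T=i["T"];c=(np.atleast_2d(P)-T[:3,3])@T[:3,:3]
    q=(c*[1,-1,-1])@i["intrinsics"].T; return q[:,:2]/q[:,2:]
def tri(p1,p2):
    o1,d1=ray("top",p1);o2,d2=ray("scene",p2);out=[]
    for a,b in zip(d1,d2):
        s=np.linalg.lstsq(np.c_[a,-b],o2-o1,rcond=None)[0];out.append((o1+a*s[0]+o2+b*s[1])/2)
    return np.array(out)
E
python3 - <<'E'
from h import *
im=cv2.imread("pics/top0.png");c=im[110:225,200:440]
cv2.imwrite("pics/topc.png",cv2.resize(c,None,fx=3.3,fy=3.3,interpolation=cv2.INTER_CUBIC))
s=cv2.imread("pics/scene0.png")[190:300,190:440]
cv2.imwrite("pics/scenec.png",cv2.resize(s,None,fx=3.2,fy=3.2,interpolation=cv2.INTER_CUBIC))
E
```

```text
(no output)
```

View pics/topc.png

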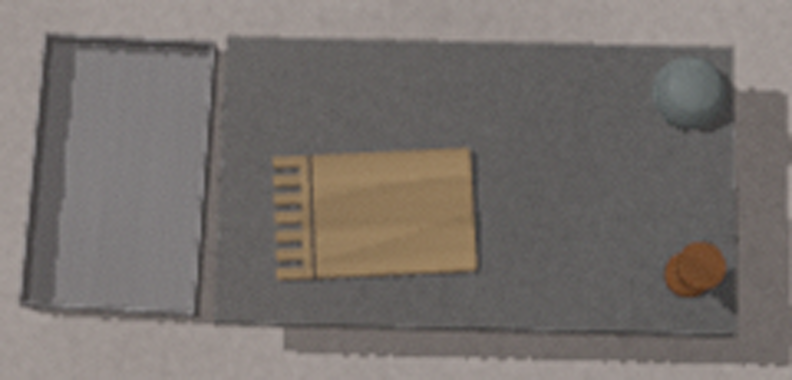

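View pics/scenec.png

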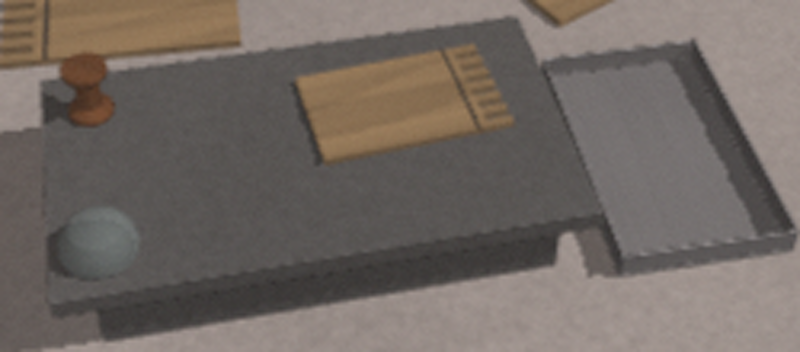

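The crop shows the riser's top corners at crop px (228,37), (733,47), (738,333), (214,321). The palette's corners are (273,156), (470,148), (477,270), (277,279), and its angle relative to the riser is small.

Run:
```python
from h import *
np.set_printoptions(precision=4,suppress=True)
t=lambda a:np.array(a)/3.3+[200,110]-.35
s=lambda a:np.array(a)/3.2+[190,190]-.35
# order: far+x, far-x, near-x, near+x
R=t([(228,37),(733,47),(738,333),(214,321)]);Rs=s([(605,217),(50,303),(40,82),(517,18)])
P=t([(273,156),(470,148),(477,270),(277,279)]);Ps=s([(513,122),(322,163),(295,76),(475,43)])
print("riser tri\n",tri(R,Rs),"\npal tri\n",tri(P,Ps))
r=at("top",R,.07);p=at("top",P,.076)
def fit(q,L,W):
    m=np.array([[L,W],[-L,W],[-L,-W],[L,-W]])/2*[1,-1]  # far => local y? determined by handedness
    c=q[:,:2].mean(0);A=(m-0).T@(q[:,:2]-c);th=np.arctan2(A[0,1]-A[1,0],A[0,0]+A[1,1])
    return c,th,np.linalg.norm(q-np.roll(q,1,0),axis=1)
cr,tr,lr=fit(r,.42,.24);cp,tp,lp=fit(p,.16,.1)
Rm=np.array([[np.cos(tr),-np.sin(tr)],[np.sin(tr),np.cos(tr)]])
print("riser",cr,tr,lr,"\npal",cp,tp,lp,"\nrel",Rm.T@(cp-cr),tp-tr)
rs=at("scene",Rs,.07);ps=at("scene",Ps,.076)
cr2,tr2,lr2=fit(rs,.42,.24);cp2,tp2,_=fit(ps,.16,.1);print("scene",cr2,tr2,lr2,cp2,tp2)
for nm,px in(("mag",(690,92)),("bob",(700,265))): print(nm,Rm.T@(at("top",t([px]),.09)[0,:2]-cr))
```

```text
riser tri
 [[ 0.6859  0.1109  0.0661]
 [ 0.6756 -0.3076  0.0715]
 [ 0.4384 -0.3034  0.0714]
 [ 0.4469  0.1158  0.0698]] 
pal tri
 [[ 0.581   0.0695  0.0777]
 [ 0.5885 -0.0908  0.0753]
 [ 0.4876 -0.0946  0.0791]
 [ 0.4802  0.0655  0.0781]]
riser [ 0.5615 -0.0962] 1.5499843045193573 [0.2375 0.4184 0.2376 0.4199] 
pal [ 0.5347 -0.0121] 1.617168135248976 [0.1013 0.1605 0.1006 0.1606] 
rel [0.0835 0.0286] 0.06718383072961864
scene [ 0.5618 -0.0968] 1.5433565585910092 [0.242  0.4173 0.2378 0.4191] [ 0.5326 -0.0126] 1.613622008482474
mag [-0.1687 -0.0735]
bob [-0.1751  0.0676]
```

```bash
cat >> h.py <<'E'
from scipy.spatial.transform import Rotation as Rn
RC=np.array([.5615,-.0964]);RT=1.547
ux=np.array([np.cos(RT),np.sin(RT)]);uy=np.array([-ux[1],ux[0]])
def w(x,y,z): return np.r_[RC+ux*x+uy*y,z]
def quat(ydir):   # tool down, tool y along +-ydir; pick the one turning the last joint least
    c=[]
    for s in(1,-1):
        y=np.r_[s*ydir,0];z=np.array([0,0,-1.]);q=Rn.from_matrix(np.c_[np.cross(y,z),y,z]).as_quat()[[3,0,1,2]]
        j=inverse_kinematics(w(.05,.05,.2),q)
        if j is not None:c.append((abs(j[5]),list(q)))
    return min(c)[1]
def pal(name):
    im=read_camera("top");cv2.imwrite(name,im[:,:,::-1])
    h=cv2.cvtColor(im,cv2.COLOR_RGB2HSV);m=((h[:,:,0]>8)&(h[:,:,0]<25)&(h[:,:,1]>70)&(h[:,:,2]>90)).astype(np.uint8)
    m[:110]=0;m[216:]=0;m[:,:205]=0;m[:,385:]=0
    m=cv2.morphologyEx(m,cv2.MORPH_CLOSE,np.ones((5,5)))
    c=max(cv2.findContours(m,cv2.RETR_EXTERNAL,cv2.CHAIN_APPROX_NONE)[0],key=cv2.contourArea)[:,0]
    p=(at("top",c,.076)[:,:2]-RC)@np.c_[ux,uy]
    (cx,cy),sz,a=cv2.minAreaRect((p*1000).astype(np.float32));a=(a+45)%90-45
    print("pal rel mm",cx,cy,sz,"deg",a,"t",get_time())
E
python3 - <<'E'
from h import *
np.set_printoptions(precision=4,suppress=True)
pal("pics/a.png")
q=quat(ux);print(q,get_grip_width());command_gripper(.7)
move_pose(w(.0835,.103,.16),q)
print(movel(w(.0835,.103,.062),v=.04,until_force=4),get_tcp_pos())
z=get_tcp_pos()[2]; print(get_time())
if .064<z<.078:
    z+=.002; movel(w(.0835,.103,z)); f0=get_ft_force()
    movel(w(.0835,.063,z),v=.04);print(get_ft_force()-f0,get_tcp_pos(),get_time())
    cv2.imwrite("pics/s1.png",cv2.resize(read_camera("scene")[180:300,180:440,::-1],None,fx=3,fy=3))
pal("pics/b.png")
E
```

```text
pal rel mm 83.6213607788086 29.358699798583984 (160.53375244140625, 101.28035736083984) deg 4.250982284545898 t 0.15
[np.float64(0.0), np.float64(0.9999292176889222), np.float64(-0.011897882669622674), np.float64(0.0)] 0.9975925814336831
True [ 0.4605 -0.0105  0.0703]
4.95
[0.5138 1.4509 0.115 ] [ 0.5004 -0.0114  0.0724] 6.35Traceback (most recent call last):
  File "<stdin>", line 12, in <module>
  File "h.py", line 33, in pal
    c=max(cv2.findContours(m,cv2.RETR_EXTERNAL,cv2.CHAIN_APPROX_NONE)[0],key=cv2.contourArea)[:,0]
      ~~~^^^^^^^^^^^^^^^^^^^^^^^^^^^^^^^^^^^^^^^^^^^^^^^^^^^^^^^^^^^^^^^^^^^^^^^^^^^^^^^^^^^^
ValueError: max() iterable argument is empty
```

View pics/s1.png

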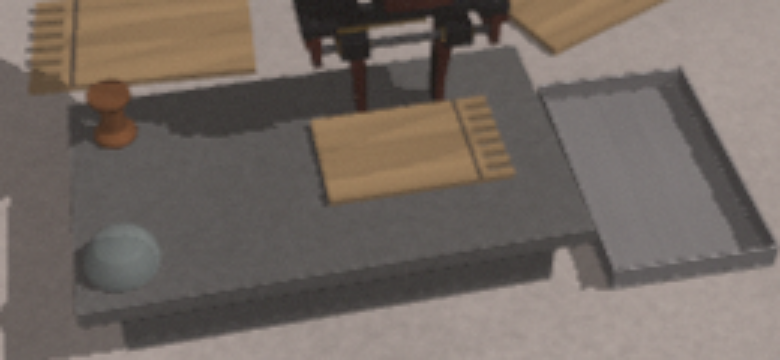

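The fingers are flush with the palette's robot-side edge and the palette is now about square. I'll finish the side push, clear the view and measure.

Run:
```python
from h import *
z=.0722
movel(w(.0835,.060,z),v=.04);movel(w(.0835,.075,z),v=.08);movel(w(.0835,.075,.16))
movej([-1.218,0.423,1.63,0,1.089,-0.019])
pal("pics/c.png")
```

```text
pal rel mm 80.34786987304688 -2.282093048095703 (158.87222290039062, 101.5781478881836) deg 0.05199197679758072 t 10.0667
```

Run:
```python
from h import *
q=quat(uy)
move_pose(w(-.035,-.002,.16),q)
print(movel(w(-.035,-.002,.064),v=.05,until_force=4),get_tcp_pos())
z=.0722
movel(w(-.035,-.002,z));movel(w(.060,-.001,z),v=.04);print(get_ft_force(),get_time())
movel(w(.045,-.001,z),v=.08);movel(w(.045,-.001,.16))
movej([-1.218,0.423,1.63,0,1.089,-0.019])
pal("pics/d.png")
im=cv2.imread("pics/d.png");cv2.imwrite("pics/dc.png",cv2.resize(im[110:225,200:440],None,fx=3.3,fy=3.3,interpolation=cv2.INTER_CUBIC))
```

```text
True [ 0.56261077 -0.13145751  0.07039306]
[0.88036297 0.12626902 0.14838284] 16.475
pal rel mm 151.19039916992188 -1.6001625061035156 (159.99449157714844, 101.47640991210938) deg 1.423783779144287 t 19.8583
```

View pics/dc.png

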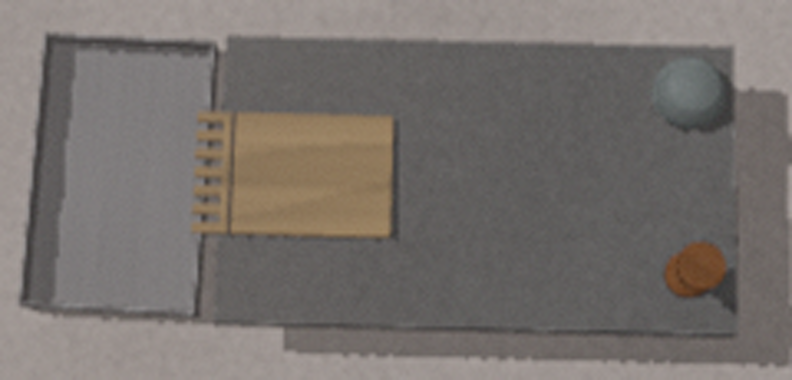

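The palette is square and centred. The dark line (columns about 229–233) is still about 10 crop px short of the edge (about 221), which matches the measured 9 mm. One final push.

Run:
```python
from h import *
q=quat(uy);z=.0722
move_pose(w(.045,-.001,.16),q);movel(w(.045,-.001,z),v=.08)
movel(w(.0685,-.001,z),v=.03)
movel(w(.050,-.001,z),v=.08);movel(w(.050,-.001,.16))
movej([-1.218,0.423,1.63,0,1.089,-0.019])
pal("pics/e.png")
im=cv2.imread("pics/e.png");cv2.imwrite("pics/ec.png",cv2.resize(im[110:225,200:440],None,fx=3.3,fy=3.3,interpolation=cv2.INTER_CUBIC))
```

```text
pal rel mm 159.55276489257812 -1.3147773742675781 (100.33897399902344, 159.67440795898438) deg -0.16905975341796875 t 27.7333
```

View pics/ec.png

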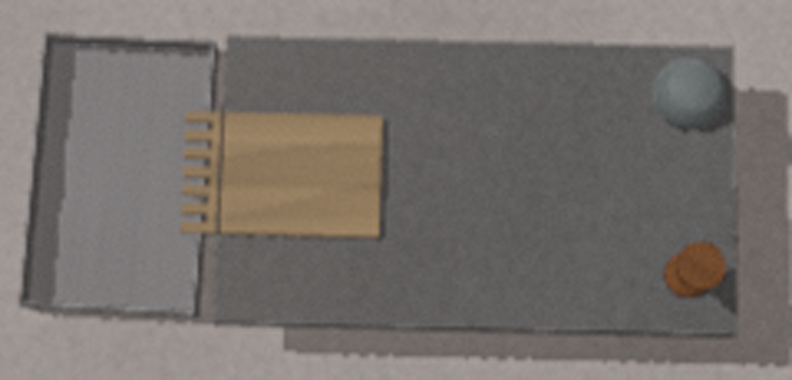

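The dark line (columns about 219–222) now lies over the riser's edge. The palette is square and centred, and everything else looks where it was.

```bash
python3 -c "
from station import *
print(job_done())"
```

```text
the job is handed in; nothing more can be done
None
```

I pushed the palette to about 29.5 mm overhang, square to within about 0.2° and about 1 mm off centre by the top camera, and handed the job in at about 28 s; no verdict was returned.

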